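# Set the stock tags on the blank bins beside the lathe

## Task

Four parts bins stand in a row, each with a hinged tag in front: a tag leaning back towards its bin shows its disc face (in stock), a tag leaning away from its bin, towards the robot, shows its bar face (reorder). With a fingertip, push over the tags that are wrong, so that the bins full of blanks show the disc and the empty bins show the bar; do not flip a tag that is already right. Leave the bottle, chuck key and bushing standing or lying where they are.

Things in the scene. Friction and masses are not known exactly. Their poses are not given: they have to be found in the camera images.
- bin_a: Fixed grey plastic parts bin, FULL: filled to the rim with turned metal blanks. Origin under the middle of its tag's hinge line, on top of the board (board top 18 mm above the bench). In its own frame the bin lies on the +x side (away from the robot): 140 mm deep from x = 30 to 170 mm, 96 mm wide in y, rim 55 mm above the origin (contents at most 65 mm). Its tag stands in front of it, on the robot's side. The four bins stand in a row along y about 135 mm apart, in any order.
- tag_a (a joint): Angle (rad) of the hinged tag of bin_a about the bin's +y axis: 0 upright, +0.8 leaning back towards its bin (against its stop; the DISC face is uppermost), -0.8 leaning towards the robot (against its stop; the BAR face is uppermost). The tag is a thin aluminium plate 58 mm wide, 4 mm thick, reaching 70 mm from the hinge, about 45 g, with smooth, slippery faces (friction about 0.3). It swings freely: pushed past upright it falls by itself onto the other stop.
- tag_a_hinge (a point): Middle of the hinge line of the tag of bin_a, 70 mm above the origin of bin_a, 88 mm above the bench; axes as bin_a. Two small steel posts hold the hinge at y = +-37 mm, up to 76 mm above the bin's origin.
- tag_a_edge (a point): Middle of the free edge of the tag of bin_a, 70 mm from the hinge; when the tag leans on a stop it is 50 mm in front of or behind the hinge and 49 mm above it.
- bin_b: Fixed grey plastic parts bin, FULL: filled to the rim with turned metal blanks. Origin under the middle of its tag's hinge line, on top of the board (board top 18 mm above the bench). In its own frame the bin lies on the +x side (away from the robot): 140 mm deep from x = 30 to 170 mm, 96 mm wide in y, rim 55 mm above the origin (contents at most 65 mm). Its tag stands in front of it, on the robot's side. The four bins stand in a row along y about 135 mm apart, in any order.
- tag_b (a joint): Angle (rad) of the hinged tag of bin_b about the bin's +y axis: 0 upright, +0.8 leaning back towards its bin (against its stop; the DISC face is uppermost), -0.8 leaning towards the robot (against its stop; the BAR face is uppermost). The tag is a thin aluminium plate 58 mm wide, 4 mm thick, reaching 70 mm from the hinge, about 45 g, with smooth, slippery faces (friction about 0.3). It swings freely: pushed past upright it falls by itself onto the other stop.
- tag_b_hinge (a point): Middle of the hinge line of the tag of bin_b, 70 mm above the origin of bin_b, 88 mm above the bench; axes as bin_b. Two small steel posts hold the hinge at y = +-37 mm, up to 76 mm above the bin's origin.
- tag_b_edge (a point): Middle of the free edge of the tag of bin_b, 70 mm from the hinge; when the tag leans on a stop it is 50 mm in front of or behind the hinge and 49 mm above it.
- bin_c: Fixed grey plastic parts bin, EMPTY: bare grey floor. Origin under the middle of its tag's hinge line, on top of the board (board top 18 mm above the bench). In its own frame the bin lies on the +x side (away from the robot): 140 mm deep from x = 30 to 170 mm, 96 mm wide in y, rim 55 mm above the origin (contents at most 65 mm). Its tag stands in front of it, on the robot's side. The four bins stand in a row along y about 135 mm apart, in any order.
- tag_c (a joint): Angle (rad) of the hinged tag of bin_c about the bin's +y axis: 0 upright, +0.8 leaning back towards its bin (against its stop; the DISC face is uppermost), -0.8 leaning towards the robot (against its stop; the BAR face is uppermost). The tag is a thin aluminium plate 58 mm wide, 4 mm thick, reaching 70 mm from the hinge, about 45 g, with smooth, slippery faces (friction about 0.3). It swings freely: pushed past upright it falls by itself onto the other stop.
- tag_c_hinge (a point): Middle of the hinge line of the tag of bin_c, 70 mm above the origin of bin_c, 88 mm above the bench; axes as bin_c. Two small steel posts hold the hinge at y = +-37 mm, up to 76 mm above the bin's origin.
- tag_c_edge (a point): Middle of the free edge of the tag of bin_c, 70 mm from the hinge; when the tag leans on a stop it is 50 mm in front of or behind the hinge and 49 mm above it.
- bin_d: Fixed grey plastic parts bin, EMPTY: bare grey floor. Origin under the middle of its tag's hinge line, on top of the board (board top 18 mm above the bench). In its own frame the bin lies on the +x side (away from the robot): 140 mm deep from x = 30 to 170 mm, 96 mm wide in y, rim 55 mm above the origin (contents at most 65 mm). Its tag stands in front of it, on the robot's side. The four bins stand in a row along y about 135 mm apart, in any order.
- tag_d (a joint): Angle (rad) of the hinged tag of bin_d about the bin's +y axis: 0 upright, +0.8 leaning back towards its bin (against its stop; the DISC face is uppermost), -0.8 leaning towards the robot (against its stop; the BAR face is uppermost). The tag is a thin aluminium plate 58 mm wide, 4 mm thick, reaching 70 mm from the hinge, about 45 g, with smooth, slippery faces (friction about 0.3). It swings freely: pushed past upright it falls by itself onto the other stop.
- tag_d_hinge (a point): Middle of the hinge line of the tag of bin_d, 70 mm above the origin of bin_d, 88 mm above the bench; axes as bin_d. Two small steel posts hold the hinge at y = +-37 mm, up to 76 mm above the bin's origin.
- tag_d_edge (a point): Middle of the free edge of the tag of bin_d, 70 mm from the hinge; when the tag leans on a stop it is 50 mm in front of or behind the hinge and 49 mm above it.
- glue_bottle: Loose bystander: white bottle standing on the bench in front of the board, 32 mm across, 95 mm tall; origin at the centre of its underside.
- chuck_key: Loose bystander: steel T-shaped chuck key lying on the bench in front of the board, about 95 mm long with a 116 mm cross bar, 16 mm high; origin under its shank.
- bushing: Loose bystander: brass flanged bushing standing on the bench in front of the board, 40 mm across, 50 mm tall; origin at the centre of its underside.

How it is judged:
By the outcome, as a careful person would: the job done as asked, in the order asked, and still so for the second after the job is handed in, with the robot touching nothing.
It also fails if it takes over 37 s, if anything falls off the work surface, if the arm or the gripper's body presses on something with over 40 N, if the wrist force passes 120 N, or if a joint passes its speed limit or range.

## Robot

A 6-joint arm with a two-finger parallel gripper is mounted at the origin on the work surface. World frame = base frame: x ahead of the robot, y to its left, z up, the work surface at z = 0. Lengths are in m, angles in degrees, forces in N, time in s.
With the tool pointing down it reaches from about 0.25 to 0.725 m from the base axis. Payload 9.7 kg.
Tool frame: the origin (TCP) lies at the very end of the fingers, on their centre line; the grasp point (between the pads) lies 19 mm behind it; y points along the fingers, x is the direction in which the jaws open and shut, and the axes are right-handed (so a half turn about y gives the same grasp; the last joint's range is limited). The gripper opens to 85 mm and grips with 20 to 120 N. Pads are 22 mm wide; open, the fingers measure 114 mm over their backs; the gripper's body (76 mm by 85 mm) begins 54 mm behind the grasp point. The pads swing forward as they close: fully open they stand 13 mm farther back than shut.
Start: joints at [67.151, 4.979, 10.078, 95.1, 0, 90], TCP at [0.214, 0.507, 0.231] pointing down, gripper open.
Joint ranges: [-179.16, 179.16], [-48.56, 103.87], [-65.8, 70.77], [-126.05, 130.52], [-82.76, 87.17], [-180, 180]. Speed limits (degrees/s): [127.2, 127.2, 147.25, 180, 180, 180].

## Interface

Orientations are given as [roll, pitch, yaw] about the fixed x, y, z axes, in that order (R = Rz(yaw) Ry(pitch) Rx(roll)).
In Python, from workcell import bot gives the robot as it stands.
- The arm moves only by the shell command python3 -m jog 'ROWS' [FORCE]. ROWS is JSON, a list of rows, each a list of 7 numbers: the closure, from 0 (fully open) to 1 (shut), then the shift along the world's x, y, z in units of 25 mm (1.0 is 25 mm), then the turn, a rotation vector about the world's x, y, z in units of 5 degrees (1.0 is 5 degrees). A call has 1 to 5 rows; each row is the pose to reach, as a shift and turn from the pose commanded when the call began; what a row does not reach only later rows make up. A row lasts 1/10 s, in which the tool goes at most 50 mm and 8.59 degrees, less where a joint would pass 70% of its speed; a pose out of reach is approached as far as the arm can. A call with a gripper value outside its range is refused whole. The fingers move at their own pace and stop on an object; FORCE is the grip in N (left out, the last holds). Time passes only in rows, so rows that repeat a pose let the fingers close. It gives the time, the measured TCP pose, the force and the opening at its end, in the units of the state.
- bot.get_obs(): the state, without advancing time (a new reading comes with each control period).
- bot.camera(name): name is "side" or "top"; returns (picture, depth): 420x560x3 uint8, red, green, blue; 420x560 float32, m along the optical axis (not along the pixel's ray), 0 where there is no reading.
- bot.camera_model(name): a dict with "fx", "fy", "cx", "cy" (pixels), "rvec" (rotation vector, rad) and "tvec" (3), from world to camera coordinates, as OpenCV has them. Camera axes: x right, y down, z forward; pixel columns grow to the right and rows downward; lengths in m; the calibration is good to about 2 mm. A picture is of the moment at which its call begins. camera_model takes no time and is no camera call.
- bot.job_done(): hands the job in, once; it reports no verdict.
Trained networks look in the newest picture that a camera, given by its name, has taken for a name from the list of things; names that differ only in an ending like _2 or _b are one class to them, and where a whole thing is asked for, a point or a joint stands for the part that bears it (a point fixed in the world has none). Each returns a list of dicts, best first, with "conf" (0 to 1); they miss things now and then, are a little off and sometimes report something else, mostly with a low value. They report only what shows in the picture. A call takes as long as a camera call.
- bot.regions_of(camera, label): "pixels" (420x560 bool, what is visible of it) and "point" ([row, column] in pixels, amid what is visible of it).
The state is a dict: "time": time; "q": joint angles; "qd": joint speeds; "joint_efforts": joint torques, N m; "ee_pos": TCP position; "tcp_rot": TCP orientation; "wrist_force": force on the tool from outside, world axes, zero at the start; "torque": the same for the moment, N m; "opening": finger opening in m.
Only numpy, scipy, OpenCV 4.12 (cv2) and the standard library are available. Lean on these libraries where they do the work, as an engineer would, in place of code of your own. Each camera call takes 0.05 s, during which the arm holds its last target. There are 200 camera calls.

## Working session

There is one attempt and no reset: what is moved stays moved. The work goes in short steps, Python scripts to look and compute and a shell command to move; the robot and the scene stay as the last step left them, time stands still between calls to the robot, and variables do not carry over. Pictures are saved under pics/ and viewed, about 8 in all and at most 12, crops included, and the job is handed in when it is done.

```bash
mkdir -p pics; cat > h.py <<'E'
import numpy as np, cv2
from workcell import bot
def world(name, depth, r, c):
    m=bot.camera_model(name); z=depth[r,c]
    p=np.stack([(c-m['cx'])/m['fx']*z,(r-m['cy'])/m['fy']*z,z],-1)
    R=cv2.Rodrigues(np.array(m['rvec'],float))[0]
    return (p-np.array(m['tvec']).ravel())@R
E
python3 - <<'E'
from h import *
for n in ("top","side"):
    p,d=bot.camera(n); cv2.imwrite(f"pics/{n}0.png",p[:,:,::-1]); np.save(f"{n}.npy",d)
    for l in ("tag_a","bin_a","bin_c","glue_bottle","chuck_key","bushing"):
        for o in bot.regions_of(n,l):
            if o['conf']<.3: continue
            r,c=np.nonzero(o['pixels']); k=d[r,c]>0
            w=world(n,d,r[k],c[k])
            print(n,l,round(o['conf'],2),np.round(o['point']),len(r),np.round(np.percentile(w,[5,50,95],axis=0),3).tolist())
print(bot.get_obs())
E
```

```text
top tag_a 0.96 [158. 317.] 986 [[0.543, -0.103, 0.091], [0.568, -0.077, 0.114], [0.592, -0.05, 0.136]]
top tag_a 0.93 [175. 256.] 573 [[0.508, 0.028, 0.09], [0.533, 0.054, 0.115], [0.559, 0.081, 0.136]]
top tag_a 0.8 [154. 191.] 978 [[0.544, 0.156, 0.09], [0.569, 0.182, 0.113], [0.593, 0.208, 0.135]]
top tag_a 0.76 [178. 387.] 567 [[0.507, -0.244, 0.091], [0.53, -0.216, 0.116], [0.557, -0.191, 0.137]]
top tag_a 0.72 [142. 195.] 3947 [[0.541, 0.135, 0.021], [0.613, 0.175, 0.076], [0.704, 0.223, 0.129]]
top bin_a 0.96 [144. 314.] 3828 [[0.539, -0.121, 0.019], [0.622, -0.076, 0.047], [0.711, -0.032, 0.13]]
top bin_a 0.91 [141. 197.] 3921 [[0.541, 0.135, 0.021], [0.613, 0.176, 0.076], [0.704, 0.223, 0.129]]
top bin_a 0.91 [141. 378.] 4157 [[0.524, -0.261, 0.02], [0.641, -0.219, 0.039], [0.722, -0.168, 0.122]]
top bin_a 0.83 [138. 254.] 3732 [[0.522, 0.015, 0.038], [0.626, 0.055, 0.075], [0.717, 0.099, 0.125]]
top bin_c 0.96 [144. 314.] 3828 [[0.539, -0.121, 0.019], [0.622, -0.076, 0.047], [0.711, -0.032, 0.13]]
top bin_c 0.91 [141. 197.] 3921 [[0.541, 0.135, 0.021], [0.613, 0.176, 0.076]
[... 2260 characters left out ...]
], [0.393, -0.119, 0.021], [0.411, -0.11, 0.052]]
{'time': 0.7, 'q': array([ 6.71490274e+01,  4.97710514e+00,  1.00780117e+01,  9.50980639e+01,
       -1.31922449e-04,  8.99983515e+01]), 'qd': array([-0.08613756,  0.01051428, -0.01586147, -0.00539108,  0.06838878,
       -0.08316118]), 'joint_efforts': array([-1.85974524e-03, -5.19964564e+01,  4.64783263e+01,  1.06611227e-03,
       -1.21267503e-04,  2.90512446e-06]), 'ee_pos': array([0.21358668, 0.50683828, 0.23129956]), 'tcp_rot': array([-9.00001320e+01, -2.84269605e-03,  6.71506759e+01]), 'wrist_force': array([-0.20879336, -0.17795088,  0.13586002]), 'torque': array([ 0.03123443, -0.03158159, -0.00674223]), 'opening': 0.08578775517301732}
```

```bash
python3 - <<'E'
from h import *
a=cv2.imread("pics/top0.png")[80:290,150:430]; cv2.imwrite("pics/top0c.png",cv2.resize(a,None,fx=2.8,fy=2.8,interpolation=cv2.INTER_CUBIC))
# tag slope and orientation
d=np.load("top.npy"); bot.camera("top")
for o in bot.regions_of("top","tag_a")[:4]:
    r,c=np.nonzero(o['pixels']);k=d[r,c]>0;w=world("top",d,r[k],c[k])
    A=np.c_[w[:,:2],np.ones(len(w))];s=np.linalg.lstsq(A,w[:,2],rcond=None)[0]
    hi=w[w[:,2]>.125]; lo=w[w[:,2]<.1]
    print(np.round(o['point']),s[:2].round(2),'hi',np.median(hi,0).round(3),'lo',np.median(lo,0).round(3))
E
```

```text
[155. 191.] [ 0.95 -0.1 ] hi [0.588 0.183 0.131] lo [0.548 0.184 0.093]
[158. 317.] [0.95 0.01] hi [ 0.587 -0.075  0.132] lo [ 0.548 -0.074  0.093]
[174. 256.] [-0.94 -0.02] hi [0.513 0.054 0.133] lo [0.555 0.051 0.093]
[178. 386.] [-1.1   0.02] hi [ 0.512 -0.217  0.133] lo [ 0.554 -0.214  0.092]
```

View pics/top0c.png

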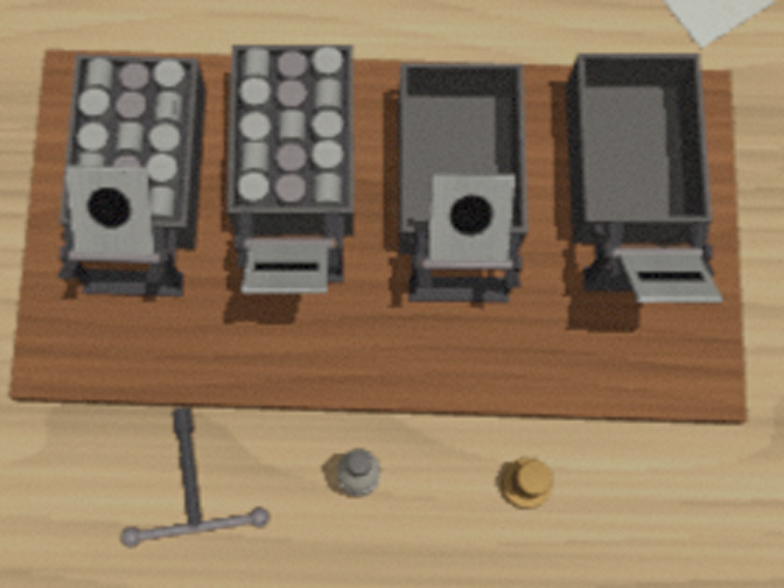

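View pics/side0.png

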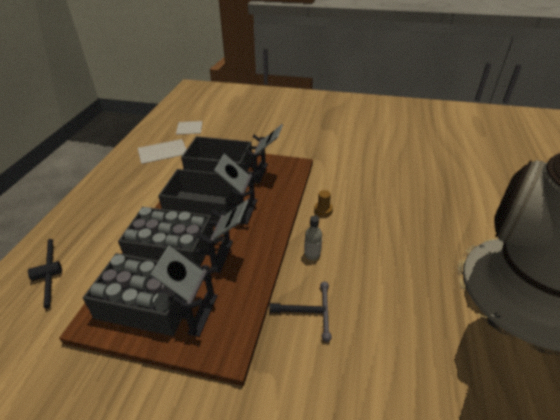

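The pictures show, from left to right:

| y | Bin | Tag | State |
|---|---|---|---|
| +0.183 | full | disc | right |
| +0.053 | full | bar | wrong |
| −0.075 | empty | disc | wrong |
| −0.217 | empty | bar | right |

The measured edges and hinges fit the sizes given (edge z 0.137, hinge z 0.088, ±50 mm in x). First I shut the fingers and move in front of the y = 0.053 tag, staying high.

```bash
python3 -m jog '[[1,2,-1.8,0,0,0,-1.5],[1,3.5,-3.2,0,0,0,-3],[1,4.5,-5,0,0,0,-4.5],[1,5.3,-6.8,0,0,0,-6],[1,6,-8.6,0,0,0,-7.5]]'; python3 -m jog '[[1,1,-1.8,0,0,0,-1.5],[1,2,-3.6,0,0,0,-3],[1,2.8,-5.4,0,0,0,-4.5],[1,3.4,-7.4,0,0,0,-5.9],[1,3.8,-9.6,0,0,0,-5.9]]'
```

```text
time: 1.3
ee_pos: [0.3579, 0.3055, 0.2311]
tcp_rot: [-90.0, -0.0, 29.4]
wrist_force: [1.0, -0.1, 0.7]
opening: 0.0123
time: 1.8
ee_pos: [0.4508, 0.0752, 0.2312]
tcp_rot: [-90.0, -0.0, -0.1]
wrist_force: [1.4, 0.3, 0.4]
opening: 0.0004
```

```bash
python3 -m jog '[[1,0,0,0,0,0,0],[1,0,0,-1.5,0,0,0],[1,0,0,-3,0,0,0],[1,0,0,-4.4,0,0,0],[1,0,0,-4.4,0,0,0]]'; python3 -m jog '[[1,0.5,0,0,0,0,0],[1,1,0,0,0,0,0],[1,1.5,0,0,0,0,0],[1,2,0,0,0,0,0],[1,2.4,0,0,0,0,0]]'
```

```text
time: 2.3
ee_pos: [0.4477, 0.0771, 0.1171]
tcp_rot: [-90.1, 0.4, 0.2]
wrist_force: [0.0, -0.1, 0.1]
opening: -0.0001
time: 2.8
ee_pos: [0.5118, 0.0773, 0.1217]
tcp_rot: [-90.0, -0.0, 0.1]
wrist_force: [-0.3, -0.1, -0.2]
opening: 0.0
```

```bash
python3 -m jog '[[1,0.4,0,0,0,0,0],[1,0.8,0,0,0,0,0],[1,1.2,0,0,0,0,0],[1,1.6,0,0,0,0,0],[1,1.8,0,0,0,0,0]]'; python3 - <<'E'
from h import *
p,d=bot.camera("side"); cv2.imwrite("pics/side1.png",cv2.resize(p[100:350,50:400,::-1],None,fx=2.2,fy=2.2))
for o in bot.regions_of("side","tag_a"):
    if o['conf']<.3: continue
    r,c=np.nonzero(o['pixels']);k=d[r,c]>0;w=world("side",d,r[k],c[k])
    print(round(o['conf'],2),np.round(np.percentile(w,[5,50,95],axis=0),3).tolist())
E
```

```text
time: 3.3
ee_pos: [0.5561, 0.0772, 0.1211]
tcp_rot: [-90.0, 0.0, 0.1]
wrist_force: [-0.7, 0.8, 0.2]
opening: 0.0
0.98 [[0.545, 0.159, 0.092], [0.57, 0.188, 0.114], [0.594, 0.213, 0.137]]
0.78 [[0.556, 0.039, 0.091], [0.567, 0.078, 0.109], [0.588, 0.087, 0.149]]
0.63 [[0.506, -0.17, 0.059], [0.561, -0.09, 0.106], [0.588, 0.071, 0.214]]
0.58 [[0.51, -0.238, 0.093], [0.534, -0.207, 0.116], [0.559, -0.186, 0.138]]
```

View pics/side1.png

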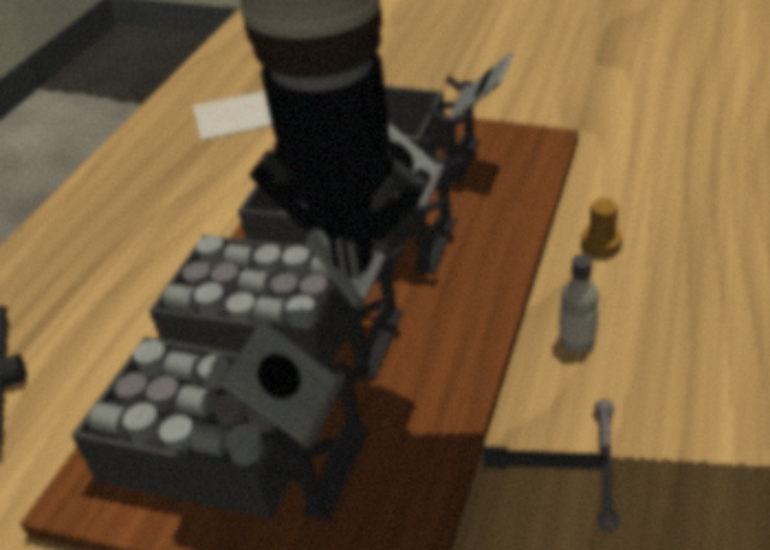

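The tag is past upright and falling back towards its bin. Next I lift clear and go over to the bin side of the y = −0.075 tag.

```bash
python3 -m jog '[[1,-0.2,0,1.5,0,0,0],[1,-0.2,0,3,0,0,0],[1,-0.2,0,4,0,0,0],[1,-0.2,0,4,0,0,0],[1,1,-1,4,0,0,0]]'; python3 -m jog '[[1,1,-1.5,0,0,0,0],[1,2,-3,0,0,0,0],[1,2.4,-4.5,0,0,0,0],[1,2.7,-5.1,0,0,0,0],[1,2.7,-5.1,0,0,0,0]]'; python3 - <<'E'
from h import *
print(bot.get_obs()['ee_pos'])
p,d=bot.camera("side")
for o in bot.regions_of("side","tag_a"):
    if o['conf']<.3: continue
    r,c=np.nonzero(o['pixels']);k=d[r,c]>0;w=world("side",d,r[k],c[k])
    print(round(o['conf'],2),np.round(np.percentile(w,[5,50,95],axis=0),3).tolist())
E
```

```text
time: 3.9
ee_pos: [0.579, 0.054, 0.2232]
tcp_rot: [-89.9, -0.1, 0.3]
wrist_force: [0.4, -0.3, 0.5]
opening: -0.0003
time: 4.4
ee_pos: [0.6478, -0.0775, 0.2196]
tcp_rot: [-90.0, 0.1, -0.0]
wrist_force: [-0.3, 1.0, 0.8]
opening: -0.0001
[ 0.64783794 -0.0775424   0.21960119]
0.88 [[0.544, -0.101, 0.092], [0.568, -0.072, 0.113], [0.591, -0.047, 0.136]]
0.74 [[0.508, -0.242, 0.093], [0.532, -0.209, 0.117], [0.559, -0.186, 0.138]]
0.71 [[0.534, -0.26, 0.023], [0.649, -0.237, 0.06], [0.724, -0.165, 0.117]]
0.57 [[0.557, 0.032, 0.092], [0.582, 0.06, 0.114], [0.606, 0.086, 0.136]]
0.55 [[0.546, 0.16, 0.093], [0.57, 0.188, 0.115], [0.592, 0.212, 0.136]]
```

The second tag now lies on its disc stop (edge x 0.606). Now down behind the third tag, and pull it towards the robot.

```bash
python3 -m jog '[[1,0,0,-1.4,0,0,0],[1,0,0,-2.8,0,0,0],[1,0,0,-4,0,0,0],[1,0,0,-4,0,0,0],[1,-0.5,0,-4,0,0,0]]'; python3 -m jog '[[1,-0.5,0,0,0,0,0],[1,-1,0,0,0,0,0],[1,-1.5,0,0,0,0,0],[1,-2,0,0,0,0,0],[1,-2.4,0,0,0,0,0]]';  python3 -m jog '[[1,-0.4,0,0,0,0,0],[1,-0.8,0,0,0,0,0],[1,-1.2,0,0,0,0,0],[1,-1.2,0,0,0,0,0],[1,-1.2,0,0,0,0,0]]'
```

```text
time: 5.0
ee_pos: [0.6351, -0.0741, 0.1214]
tcp_rot: [-90.0, 0.0, 0.2]
wrist_force: [-0.9, -0.3, 0.1]
opening: -0.0001
time: 5.5
ee_pos: [0.575, -0.0746, 0.1235]
tcp_rot: [-90.0, -0.1, 0.2]
wrist_force: [0.5, -0.2, 0.6]
opening: 0.0001
time: 6.0
ee_pos: [0.5452, -0.0753, 0.1215]
tcp_rot: [-90.0, -0.0, 0.1]
wrist_force: [0.6, 0.4, 0.7]
opening: 0.0001
```

Lift clear, back off and check.

```bash
python3 -m jog '[[1,0.2,0,1.5,0,0,0],[1,0.2,0,3,0,0,0],[1,0.2,0,4.5,0,0,0],[1,-1.5,0,5,0,0,0],[1,-3,0,5,0,0,0]]'; python3 -m jog '[[1,-2,0,0,0,0,0],[1,-4,0,0,0,0,0],[1,-5,0,0,0,0,0],[1,-5,0,0,0,0,0],[1,-5,0,0,0,0,0]]'; python3 - <<'E'
from h import *
out=[]
for n in ("side","top"):
    p,d=bot.camera(n); out.append(p[80:360,100:430,::-1] if n=="top" else p[80:360,60:390,::-1])
    for l in ("tag_a","glue_bottle","bushing","chuck_key"):
      for o in bot.regions_of(n,l)[:4 if l=="tag_a" else 1]:
        r,c=np.nonzero(o['pixels']);k=d[r,c]>0;w=world(n,d,r[k],c[k])
        print(n,l,round(o['conf'],2),np.round(np.percentile(w,[5,50,95],axis=0),3).tolist())
cv2.imwrite("pics/end.png",np.hstack(out))
E
```

```text
time: 6.5
ee_pos: [0.4708, -0.0754, 0.2479]
tcp_rot: [-90.0, -0.1, 0.2]
wrist_force: [-0.1, -0.1, 0.4]
opening: 0.0001
time: 7.0
ee_pos: [0.3457, -0.0754, 0.2467]
tcp_rot: [-90.0, -0.1, 0.1]
wrist_force: [1.0, -0.5, -0.3]
opening: 0.0004
side tag_a 0.81 [[0.497, -0.185, 0.02], [0.523, -0.072, 0.114], [0.549, -0.046, 0.138]]
side tag_a 0.79 [[0.559, 0.033, 0.093], [0.583, 0.062, 0.115], [0.606, 0.086, 0.137]]
side tag_a 0.63 [[0.545, 0.159, 0.091], [0.57, 0.188, 0.114], [0.594, 0.213, 0.137]]
side tag_a 0.58 [[0.508, -0.241, 0.094], [0.529, -0.21, 0.12], [0.557, -0.186, 0.139]]
side glue_bottle 0.94 [[0.382, -0.0, 0.006], [0.395, 0.012, 0.051], [0.409, 0.018, 0.095]]
side bushing 0.72 [[0.378, -0.135, 0.005], [0.393, -0.119, 0.025], [0.407, -0.109, 0.051]]
side chuck_key 0.95 [[0.346, 0.085, 0.007], [0.369, 0.139, 0.013], [0.44, 0.179, 0.017]]
top tag_a 0.95 [[0.556, 0.028, 0.09], [0.581, 0.055, 0.113], [0.605, 0.082, 0.136]]
top tag_a 0.87 [[0.543, 0.156, 0.09], [0.569, 0.183, 0.113], [0.592, 0.21, 0.136]]
top tag_a 0.54 [[0.409, -0.069, 0.087], [0.527, -0.057, 0.107], [0.549, -0.026, 0.474]]
top glue_bottle 0.48 [[0.38, -0.014, 0.001], [0.39, 0.0, 0.063], [0.407, 0.013, 0.095]]
top bushing 0.52 [[0.543, 0.156, 0.09], [0.568, 0.183, 0.113], [0.592, 0.209, 0.136]]
top chuck_key 0.74 [[0.345, 0.077, -0.001], [0.364, 0.132, 0.011], [0.437, 0.171, 0.015]]
```

View pics/end.png

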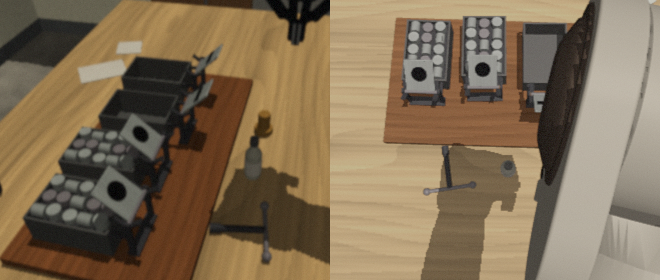

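Both full bins show the disc and both empty bins lean towards the robot. The bottle, chuck key and bushing haven't moved, and the arm is clear of everything.

```bash
python3 -c "
from workcell import bot
print(bot.job_done())"
```

```text
the job is handed in; nothing more can be done
None
```

The two wrong tags are pushed over and the job is handed in, at about 7 s on the robot's clock. The full bin at y ≈ +0.053 m now shows its disc, and the empty bin at y ≈ −0.075 m now shows its bar. I didn't touch the other two tags, which were already right.

**Final checks:**
- **Tags:** The side camera found all four against their correct stops, with the free edges about 50 mm from the hinge on the right side and at z ≈ 0.137 m. The top camera confirmed both full-bin tags. The arm hid most of the third tag and all of the fourth from it, so those two rest on the side view.
- **Loose items:** The bottle, chuck key and bushing were where they started, to within a few millimetres. The top camera mistook a tag for the bushing, but the side camera showed the bushing in place.
- **Forces:** The wrist force stayed at about 1 N in every reading.

**Off target:** The first push landed about 25 mm to one side of the tag's middle, because the arm stopped short of the commanded point. It still turned the tag cleanly onto its stop.

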